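Set the sample viewer's filter changer to the third click

TASK

The filter slide of the sample viewer on the bench was left somewhere part-way. Push its wide black bar with the fingertips, without pinching it, fully back to the home stop at the end away from the round viewing port; then push it towards the port, counting the clicks by feel, and leave it resting in the third click. Never let it run past the third click, and leave the things around the viewer where they stand.

Things in the scene. Friction and masses are not known exactly. Their poses are not given: they have to be found in the camera images.
- viewer: Sample viewer bolted to the bench: low grey housing with an aluminium deck, 116 (its x) by 270 (its y) by 50 mm high; origin at the centre of its underside, z up. A round black viewing port (60 mm across, 34 mm above the deck) stands at its y = +92 mm. The slide runs along its y axis in a slot on the centre line (x = 0).
- bar_top (a point): Top centre of the slide's black push bar, 86 mm above the bench. The bar is 94 mm long across the slot (viewer's x), 17 mm thick along the slide (viewer's y, 8.5 mm either side of this point) and stands from 10 to 36 mm above the deck. At home this point is at the viewer's y = -90 mm; pushing towards the port moves it to +y, by up to 112 mm.
- slide (a joint): Travel of the slide (m): 0 at the home stop, growing towards the port, 0.112 at the far stop. It starts 30 to 46 mm from home, or in a click up to 10 mm from there. It runs freely (under 1 N) but for the clicks, felt both ways: each ridge resists with about 5 to 7 N, gives way, and the slide snaps ahead some 8 mm by itself into that click's rest and stays there.
- notch_strip: Ridged strip hidden in the housing that makes the clicks; it cannot be seen or touched and sits differently in each unit. The first ridge lies 14 to 34 mm of travel from home, the next ones 17 mm apart. First click: the rest after the first ridge; third click: the rest between third and fourth ridge. Feel for them.
- tin: Bystander: small paint tin, 62 mm across, 62 mm high, origin at the centre of its underside.
- cap: Bystander: brass spray-gun air cap with two horns, 31 mm across, 24 mm high, origin at the centre of its underside.
- coupler: Bystander: brass air coupler lying down, 66 x 25 x 25 mm, long axis its x, origin at the centre of its underside.
- pen: Bystander: marker pen lying down, 128 x 18 x 18 mm, long axis its x, origin at the centre of its underside.

How it is judged:
By the outcome, as a careful person would: the job done as asked, in the order asked, and still so for the second after the job is handed in, with the robot touching nothing.
It also fails if it takes over 67 s, if anything falls off the work surface, if the arm or the gripper's body presses on something with over 40 N, if the wrist force passes 120 N, or if a joint passes its speed limit or range.

ROBOT

A 6-joint arm with a two-finger parallel gripper is mounted at the origin on a cart in front of the work surface, level with it; the furniture and walls round the work are solid. World frame = base frame: x ahead of the robot, y to its left, z up, the work surface at z = 0. Lengths are in mm, angles in rad, forces in N, time in s.
With the tool pointing down it reaches from about 300 to 775 mm from the base axis. Payload 14.6 kg.
Tool frame: the origin (TCP) lies at the very end of the fingers, on their centre line; the grasp point (between the pads) lies 19 mm behind it; z points along the fingers, y is the line along which they close (so a half turn about z gives the same grasp; the last joint's range is limited). The gripper opens to 94 mm and grips with 3 to 60 N. Pads are 16 mm wide; open, the fingers measure 119 mm over their backs; the gripper's body (75 mm by 177 mm) begins 78 mm behind the grasp point.
Start: joints at [-1.205, 0.3, 1.521, -0, 1.321, -0.067], TCP at [230.67, -499.28, 205.446] pointing down, gripper open.
Joint ranges: [-3.03, 3.03], [-0.79, 2.21], [0.23, 2.52], [-1.04, 4.18], [0, 3.07], [-2.55, 2.55]. Speed limits (rad/s): [2.22, 2.22, 2.57, 3.14, 3.14, 3.14].

INTERFACE

Orientations are given as [roll, pitch, yaw] about the fixed x, y, z axes, in that order (R = Rz(yaw) Ry(pitch) Rx(roll)).
In Python, from cell import manip, eyes, ticket gives the robot as it stands. The module is installed in compiled form; this text tells all that it offers.
- The arm moves only by the tool arm_command, never from a script. Its argument "plan" is a list of rows, each a list of 5 numbers: the opening, from -1 (shut) to 1 (fully open), then the shift along the tool's x, y, z in m, then the turn about the tool's z in rad. In form: [[jaw, dx, dy, dz, roll], ...]. A call has 1 to 20 rows; each row shifts and turns the commanded pose from where the row before left it, along the tool's axes as they then stand; what a row does not reach is not made up. A row lasts 1/8 s, in which the tool goes at most 62.5 mm and 10.7 degrees, less where a joint would pass 70% of its speed; a pose out of reach is approached as far as the arm can. A call is refused whole if a number of a shift passes 0.0625 or a number of a turn 0.188, either way. A call with a gripper value outside its range is refused whole. The fingers move at their own pace and stop on an object; "newtons" is the grip in N (left out, the last holds). Time passes only in rows, so rows that do not move let the fingers close. It gives the time, the measured TCP pose, the force, the opening and the grip force at its end, in the units of the state.
- manip.read_state(): the state, without advancing time (a new reading comes with each control period).
- eyes.camera(name): name is "side" or "top"; returns a dict with "img" (420x560x3 uint8, blue, green, red), "z_map" (420x560 float32, mm along the optical axis (not along the pixel's ray), 0 where there is no reading), "fx", "fy", "cx", "cy" (pixels), "dist" ([k1, k2, p1, p2, k3] as OpenCV has them; the pictures are not rectified), "eye" and "orientation" of the camera in the world. Camera axes: x right, y down, z forward; pixel columns grow to the right and rows downward; lengths in mm; the calibration is good to about 2 mm. A picture is of the moment at which its call begins.
- ticket.sign_off(): hands the job in; it is judged then, once.
The state is a dict: "clock": time; "joints": joint angles; "qd": joint speeds; "effort": joint torques, N m; "eef_pos": TCP position; "eef_rot": TCP orientation; "wrist_force": force on the tool from outside, world axes, zero at the start; "moment": the same for the moment, N m; "finger_gap": finger opening in mm; "finger_force": force on a finger pad.
Only numpy, scipy, OpenCV 4.12 (cv2) and the standard library are available. Lean on these libraries where they do the work, as an engineer would, in place of code of your own. Each camera call takes 0.05 s, during which the arm holds its last target. There are 200 camera calls.

## Working session

There is one attempt and no reset: what is moved stays moved. The work goes in short steps, Python scripts to look and compute and a tool call to move; the robot and the scene stay as the last step left them, time stands still between calls to the robot, and variables do not carry over. Pictures are saved under pics/ and viewed, at most 10 in all, crops included, and the job is handed in when it is done.

Besides the shell and the picture viewer there is one more tool, called as name(argument=value, ...), one argument or row to a line, values as JSON. arm_command: Moves the arm, as the interface text tells. Its arguments: {"type":"object","properties":{"plan":{"type":"array"},"newtons":{"type":"number"}},"required":["plan"]}

```bash
mkdir -p pics
cat > h.py <<'E'
import numpy as np, cv2
from scipy.spatial.transform import Rotation as R
from cell import manip, eyes, ticket
def shot(n,f=None):
    c=eyes.camera(n)
    if f: cv2.imwrite('pics/'+f,c['img'])
    return c
def rot(c):
    o=np.array(c['orientation'],float)
    return o if o.shape==(3,3) else R.from_euler('xyz',o).as_matrix()
def ray(c,uv):
    K=np.array([[c['fx'],0,c['cx']],[0,c['fy'],c['cy']],[0,0,1.]])
    p=cv2.undistortPoints(np.array(uv,float).reshape(-1,1,2),K,np.array(c['dist'],float)).reshape(-1,2)
    return np.c_[p,np.ones(len(p))]
def onplane(c,uv,z):
    d=ray(c,uv)@rot(c).T; e=np.array(c['eye'],float)
    return e+d*((z-e[2])/d[:,2])[:,None]
def depth(c,uv):
    uv=np.array(uv).reshape(-1,2); z=c['z_map'][uv[:,1].astype(int),uv[:,0].astype(int)]
    return np.array(c['eye'],float)+(ray(c,uv)*z[:,None])@rot(c).T
E
python3 - <<'E'
from h import *
for n in('top','side'):
    c=shot(n,n+'0.png'); print(n,c['eye'],c['orientation'],c['fx'],c['dist'])
    np.save(n+'0.npy',c,allow_pickle=True)
s=manip.read_state(); print(s)
E
```

```text
top [401.36625764 -22.42662453 914.00737282] [-2.98511158 -0.02117765 -1.58771894] 427.3471268229182 [0.00303092 0.         0.         0.         0.        ]
side [ 479.08181507 -837.21262608  421.21793863] [-1.96415992 -0.0043064  -0.06139279] 449.37020889259867 [-0.12388434  0.          0.          0.          0.        ]
{'clock': 0.1, 'joints': array([-1.20456882e+00,  3.00411336e-01,  1.52151206e+00,  7.93774567e-06,
        1.32071182e+00, -6.66347085e-02]), 'qd': array([-0.00042535, -0.00102949, -0.00401397, -0.00136736,  0.00100681,
       -0.00047632]), 'effort': array([ 2.73278038e-04, -5.32642758e+01, -3.53283691e+01,  7.08981394e-02,
        2.34978728e-02, -4.38114910e-05]), 'eef_pos': array([ 230.60603381, -499.0601797 ,  204.94831312]), 'eef_rot': array([-3.14055292e+00, -7.70909639e-05,  4.32860209e-01]), 'wrist_force': array([-0.32705061,  0.13776275, -0.13244951]), 'moment': array([-0.0450808 ,  0.00160687,  0.01423064]), 'finger_force': 0.0, 'finger_gap': 94.24902942818466}
```

View pics/top0.png

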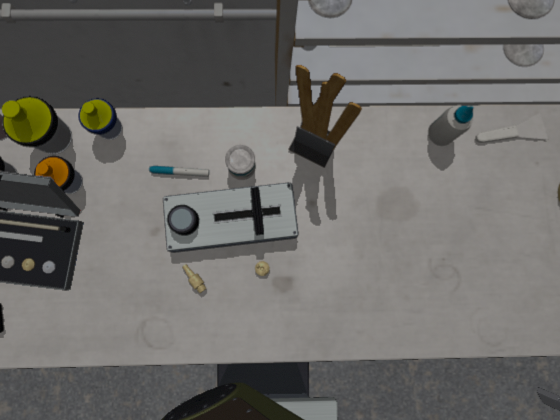

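View pics/side0.png

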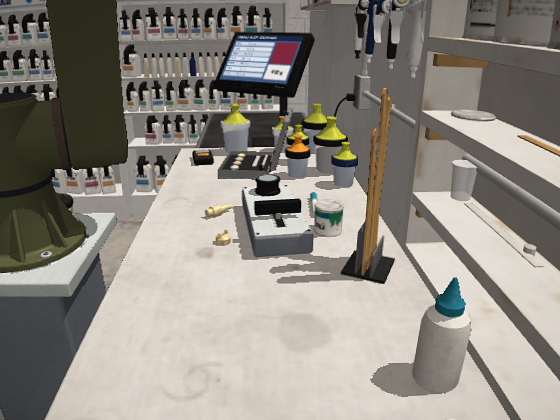

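The top view shows the viewer at (163–298, 183–250), port at (182,219), black bar at (257,211). The tin is at (240,160), the brush stand at (313,147), the cap at (262,268), the coupler at (194,278) and the pen at (180,171). Image left is about world +y.

Run:
```python
from h import *
c=np.load('top0.npy',allow_pickle=True).item(); im=c['img']
g=im.max(2)
def blob(seed,thr,box):
    x0,y0,x1,y1=box; m=np.zeros_like(g); m[y0:y1,x0:x1]=(g[y0:y1,x0:x1]<thr)
    n,l,s,ce=cv2.connectedComponentsWithStats(m); i=l[seed[1],seed[0]]; return (l==i).astype(np.uint8),s[i],ce[i]
# 3D points of whole region
v,u=np.mgrid[150:300,140:320]; uv=np.c_[u.ravel(),v.ravel()]
P=depth(c,uv); ok=c['z_map'][uv[:,1],uv[:,0]]>0
def rect(lo,hi,msk=None):
    m=np.zeros(g.shape,np.uint8); s=ok&(P[:,2]>lo)&(P[:,2]<hi); m[uv[s,1],uv[s,0]]=1
    n,l,st,ce=cv2.connectedComponentsWithStats(m); 
    return m,l,st,ce
for lo,hi in((40,58),(74,95)):
    m,l,st,ce=rect(lo,hi)
    for i in range(1,len(st)):
        if st[i,4]<60: continue
        q=np.argwhere(l==i)[:,::-1].astype(float)
        z=np.median(depth(c,q)[:,2]); W=onplane(c,q,z)[:,:2].astype(np.float32)
        print(lo,st[i],z.round(1),cv2.minAreaRect(W))
S=manip.read_state()
# bystanders heights
m,l,st,ce=rect(8,400)
for i in range(1,len(st)):
    if st[i,4]<20: continue
    q=np.argwhere(l==i)[:,::-1].astype(float); W=depth(c,q)
    print('all',st[i],W.min(0).round(),W.max(0).round())
v,u=np.mgrid[60:200,285:365]; q=np.c_[u.ravel(),v.ravel()]; W=depth(c,q); W=W[(W[:,2]>20)&(W[:,0]<720)]
print('stand',W.min(0).round(),W.max(0).round())
cv2.imwrite('pics/crop.png',cv2.resize(im[150:300,140:340],None,fx=4,fy=4,interpolation=cv2.INTER_CUBIC))
```

```text
40 [ 163  183  136   69 6138] 50.0 ((519.9924926757812, 52.614654541015625), (114.77205657958984, 267.1973876953125), 5.7631096839904785)
74 [250 187  14  48 442] 85.6 ((526.3511352539062, -2.3640899658203125), (94.07685089111328, 18.200620651245117), 5.621348857879639)
74 [167 205  30  29 687] 84.6 ((511.5116271972656, 143.7528076171875), (56.53223419189453, 54.96625900268555), 89.22903442382812)
all [225 150  30  29 740] [607.   2.   9.] [657.  62.  65.]
all [149 166  60  11 453] [614. 102.   8.] [637. 230.  21.]
all [ 163  183  136   70 7465] [451. -86.   8.] [590. 191.  90.]
all [255 261  14  15 171] [401. -24.  10.] [430.   4.  28.]
all [182 264  24  30 288] [367. 106.  10.] [426. 155.  27.]
stand [ 401. -176.   20.] [719. -22. 914.]
```

View pics/crop.png

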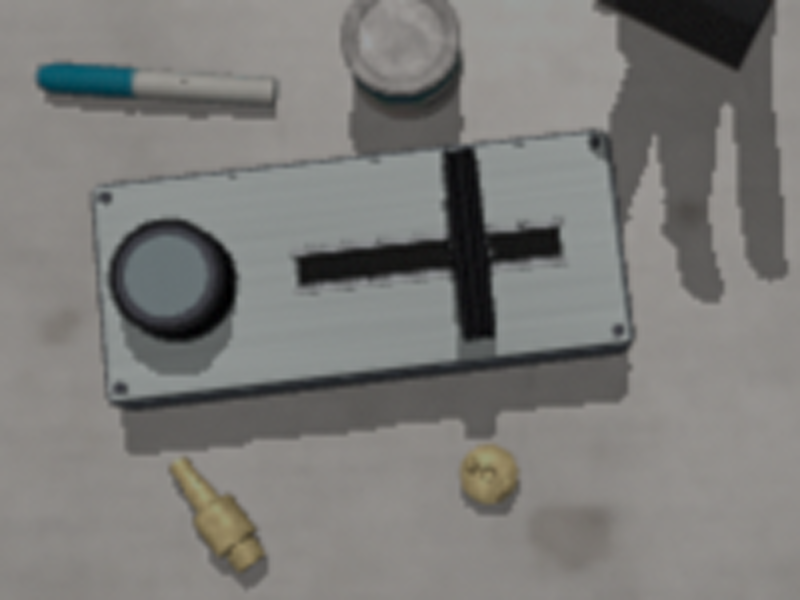

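Run:
```python
from h import *
for n in('top','side'):
    c=np.load(n+'0.npy',allow_pickle=True).item()
    v,u=np.mgrid[0:420,0:560]; q=np.c_[u.ravel(),v.ravel()]; z=c['z_map'].ravel(); W=depth(c,q)
    s=(z>0)&(W[:,0]>380)&(W[:,0]<800)&(W[:,1]>-300)&(W[:,1]<60)&(W[:,2]>100)&(W[:,2]<600); W=W[s]
    for a in range(100,500,60):
        w=W[(W[:,2]>=a)&(W[:,2]<a+60)]
        if len(w)>5: print(n,a,len(w),np.percentile(w,2,axis=0).round(),np.percentile(w,98,axis=0).round())
```

```text
top 100 2102 [ 666. -295.  103.] [799. -48. 157.]
top 160 885 [ 662. -171.  162.] [778. -45. 219.]
top 220 2949 [ 664. -293.  223.] [798. -47. 280.]
top 280 2045 [ 683. -291.  280.] [799. -45. 334.]
top 340 289 [776. -80. 341.] [788. -44. 374.]
side 100 2249 [ 666. -295.  104.] [799. -54. 157.]
side 160 988 [ 663. -178.  161.] [799. -50. 219.]
side 220 2030 [ 664. -294.  222.] [796. -52. 280.]
side 280 1102 [ 684. -289.  280.] [800. -49. 337.]
side 340 1373 [ 774. -295.  343.] [798. -50. 400.]
side 400 2109 [ 775. -294.  401.] [799. -52. 459.]
side 460 55 [777. -74. 461.] [800. -49. 465.]
```

arm_command(
  plan=[
    [-1,0,0,0,0.1665],
    [-1,0,0,0,0.1665],
    [-1,0,0,0,0],
  ],
  newtons=60,
)

```text
clock: 0.48
eef_pos: [230.6, -499.2, 205.2]
eef_rot: [-3.141, 0.0, 0.101]
wrist_force: [0.1, 0.9, 0.8]
finger_gap: 67.6
finger_force: 0.0
```

arm_command(
  plan=[
    [-1,0.0229,-0.0332,0,0],
    [-1,0.0229,-0.0332,0,0],
    [-1,0.0229,-0.0332,0,0],
    [-1,0.0229,-0.0332,0,0],
    [-1,0.0229,-0.0332,0,0],
    [-1,0.0229,-0.0332,0,0],
    [-1,0.0229,-0.0332,0,0],
    [-1,0.0229,-0.0332,0,0],
    [-1,0.0229,-0.0332,0,0],
    [-1,0.0229,-0.0332,0,0],
    [-1,0.0229,-0.0332,0,0],
    [-1,0.0229,-0.0332,0,0],
    [-1,0.0229,-0.0332,0,0],
    [-1,0.0229,-0.0332,0,0],
    [-1,0.0229,-0.0332,0,0],
    [-1,0,0,0,0],
    [-1,0,0,0,0],
  ],
)

```text
clock: 2.6
eef_pos: [522.5, 30.1, 205.2]
eef_rot: [3.141, 0.001, 0.102]
wrist_force: [-0.2, -0.6, 0.6]
finger_gap: 0.5
finger_force: 0.0
```

arm_command(
  plan=[
    [-1,0,0,0.035,0],
    [-1,0,0,0.035,0],
    [-1,0,0,0.03,0],
    [-1,0,0,0,0],
  ],
)

```text
clock: 3.1
eef_pos: [521.6, 29.5, 104.1]
eef_rot: [-3.141, 0.004, 0.1]
wrist_force: [1.0, -0.5, 0.8]
finger_gap: 0.4
finger_force: 0.0
```

Run:
```python
from h import *
a=shot('top')['img'][130:310,140:340]; b=shot('side')['img'][90:270,200:400]
cv2.imwrite('pics/near1.png',cv2.resize(np.hstack([a,b]),(800,360),interpolation=cv2.INTER_CUBIC))
```

```text
(no output)
```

View pics/near1.png

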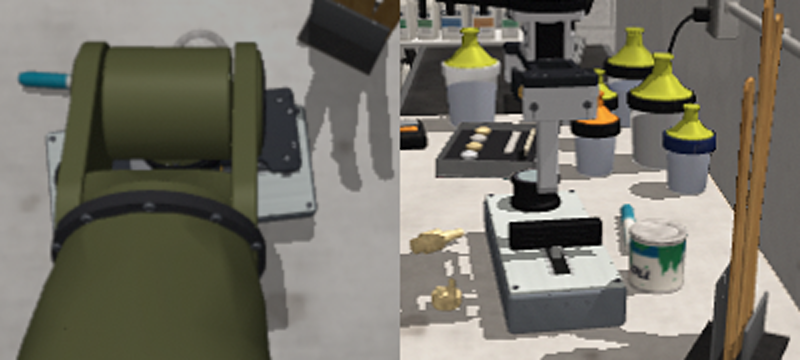

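The side view (right half) shows the fingertips at about (547,190), behind the bar at (555,232) and clear of the port at (537,190). The arm hides the viewer from the top camera, so the side view will serve as the check.

arm_command(
  plan=[
    [-1,0,0,0.018,0],
    [-1,0,0,0.017,0],
    [-1,0,0,0,0],
    [-1,0,0,0,0],
  ],
)

```text
clock: 3.7
eef_pos: [523.2, 30.4, 71.2]
eef_rot: [3.142, -0.001, 0.1]
wrist_force: [0.8, 0.9, -0.1]
finger_gap: 0.4
finger_force: 0.0
```

arm_command(
  plan=[
    [-1,0,0.004,0,0],
    [-1,0,0.004,0,0],
    [-1,0,0.002,0,0],
    [-1,0,0,0,0],
  ],
)

```text
clock: 4.2
eef_pos: [523.9, 20.3, 70.5]
eef_rot: [-3.142, -0.0, 0.099]
wrist_force: [-0.2, -0.2, -0.8]
finger_gap: 0.6
finger_force: 0.0
```

arm_command(
  plan=[
    [-1,0,0.002,0,0],
    [-1,0,0.002,0,0],
  ],
)

```text
clock: 4.45
eef_pos: [524.2, 16.5, 70.4]
eef_rot: [-3.142, 0.0, 0.1]
wrist_force: [0.4, 1.6, -0.5]
finger_gap: 0.4
finger_force: 0.6
```

arm_command(
  plan=[
    [-1,0,0.0015,0,0],
    [-1,0,0.0015,0,0],
  ],
)

```text
clock: 4.7
eef_pos: [524.5, 14.2, 70.5]
eef_rot: [-3.14, 0.0, 0.1]
wrist_force: [-0.4, 7.3, 1.7]
finger_gap: 0.2
finger_force: 3.4
```

arm_command(
  plan=[
    [-1,0,0.0015,0,0],
    [-1,0,0.0015,0,0],
  ],
)

```text
clock: 4.95
eef_pos: [524.8, 10.9, 70.5]
eef_rot: [-3.141, 0.0, 0.1]
wrist_force: [-0.5, 3.4, 0.3]
finger_gap: 0.4
finger_force: 1.8
```

arm_command(
  plan=[
    [-1,0,0.0015,0,0],
    [-1,0,0.0015,0,0],
  ],
)

```text
clock: 5.2
eef_pos: [525.2, 7.3, 70.4]
eef_rot: [3.141, 0.0, 0.1]
wrist_force: [0.2, -0.5, 0.3]
finger_gap: 0.5
finger_force: 0.0
```

arm_command(
  plan=[
    [-1,0,0.0015,0,0],
    [-1,0,0.0015,0,0],
  ],
)

```text
clock: 5.45
eef_pos: [525.4, 4.4, 70.4]
eef_rot: [3.141, 0.0, 0.1]
wrist_force: [1.3, 0.8, 0.1]
finger_gap: 0.5
finger_force: 0.0
```

arm_command(
  plan=[
    [-1,0,0.0015,0,0],
    [-1,0,0.0015,0,0],
  ],
)

```text
clock: 5.7
eef_pos: [525.8, 1.5, 70.5]
eef_rot: [3.142, -0.0, 0.1]
wrist_force: [-1.3, -0.5, 0.6]
finger_gap: 0.4
finger_force: 0.0
```

arm_command(
  plan=[
    [-1,0,0.0015,0,0],
    [-1,0,0.0015,0,0],
  ],
)

```text
clock: 5.95
eef_pos: [526.0, -1.5, 70.5]
eef_rot: [3.142, 0.0, 0.1]
wrist_force: [0.7, 0.2, -0.6]
finger_gap: 0.7
finger_force: 0.0
```

arm_command(
  plan=[
    [-1,0,0.0015,0,0],
    [-1,0,0.0015,0,0],
  ],
)

```text
clock: 6.2
eef_pos: [526.3, -4.5, 70.4]
eef_rot: [-3.142, 0.0, 0.1]
wrist_force: [0.1, -0.3, 0.7]
finger_gap: 0.3
finger_force: 0.0
```

arm_command(
  plan=[
    [-1,0,0.0015,0,0],
    [-1,0,0.0015,0,0],
  ],
)

```text
clock: 6.45
eef_pos: [526.6, -7.4, 70.4]
eef_rot: [-3.142, 0.0, 0.1]
wrist_force: [-0.0, 0.4, 0.2]
finger_gap: 0.3
finger_force: 0.1
```

arm_command(
  plan=[
    [-1,0,0.0015,0,0],
    [-1,0,0.0015,0,0],
  ],
)

```text
clock: 6.7
eef_pos: [526.9, -10.4, 70.4]
eef_rot: [-3.142, 0.0, 0.1]
wrist_force: [0.2, 1.0, 0.7]
finger_gap: 0.4
finger_force: 0.1
```

arm_command(
  plan=[
    [-1,0,0.0015,0,0],
    [-1,0,0.0015,0,0],
  ],
)

```text
clock: 6.95
eef_pos: [527.2, -13.4, 70.4]
eef_rot: [3.142, 0.0, 0.1]
wrist_force: [-0.9, 0.7, 0.1]
finger_gap: 0.4
finger_force: 0.1
```

arm_command(
  plan=[
    [-1,0,0.001,0,0],
    [-1,0,0.001,0,0],
  ],
)

```text
clock: 7.2
eef_pos: [527.4, -15.4, 70.5]
eef_rot: [3.142, -0.0, 0.1]
wrist_force: [-0.1, -0.1, 0.4]
finger_gap: 0.6
finger_force: 0.1
```

arm_command(
  plan=[
    [-1,0,0.001,0,0],
    [-1,0,0.001,0,0],
  ],
)

```text
clock: 7.45
eef_pos: [527.6, -17.2, 70.4]
eef_rot: [-3.141, 0.0, 0.1]
wrist_force: [0.2, 7.1, 0.4]
finger_gap: 0.2
finger_force: 3.5
```

arm_command(
  plan=[
    [-1,0,0.001,0,0],
    [-1,0,0,0,0],
  ],
)

```text
clock: 7.7
eef_pos: [527.6, -17.2, 70.5]
eef_rot: [-3.14, 0.0, 0.1]
wrist_force: [-1.4, 8.8, 2.2]
finger_gap: 0.6
finger_force: 4.6
```

arm_command(
  plan=[
    [-1,0,0.001,0,0],
    [-1,0,0,0,0],
  ],
)

```text
clock: 7.95
eef_pos: [527.6, -17.3, 70.5]
eef_rot: [-3.138, 0.0, 0.1]
wrist_force: [-1.4, 15.8, 2.8]
finger_gap: 0.3
finger_force: 8.1
```

Run:
```python
from h import *
c=shot('side'); b=c['img'][120:270,200:350]
cv2.imwrite('pics/home.png',cv2.resize(b,(600,600),interpolation=cv2.INTER_CUBIC))
np.save('home.npy',c,allow_pickle=True)
```

```text
(no output)
```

View pics/home.png

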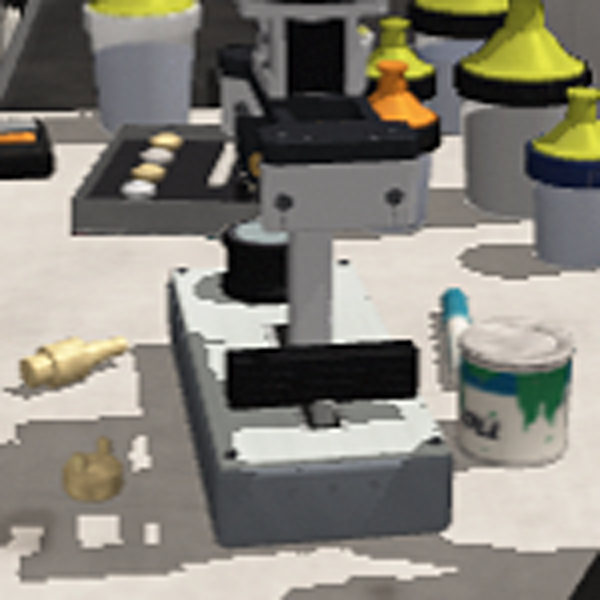

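Stalled firmly at 15.8 N with the position where the home stop should be. The picture shows the bar near the home end, with its top at (322,347) and the fingers behind it. Next I hop over to the home side.

arm_command(
  plan=[
    [-1,0,-0.003,0,0],
    [-1,0,-0.003,0,0],
    [-1,0,0,-0.02,0],
    [-1,0,0,-0.02,0],
    [-1,0,0,0,0],
    [-1,0,0.02,0,0],
    [-1,0,0.02,0,0],
    [-1,0,0.017,0,0],
    [-1,0,0,0,0],
  ],
)

```text
clock: 9.12
eef_pos: [532.8, -71.5, 110.1]
eef_rot: [-3.141, 0.0, 0.098]
wrist_force: [-0.0, 0.4, 0.8]
finger_gap: 0.7
finger_force: 0.0
```

Run:
```python
from h import *
c=shot('side'); b=c['img'][120:270,200:350]
cv2.imwrite('pics/hop.png',cv2.resize(b,(600,600),interpolation=cv2.INTER_CUBIC))
```

```text
(no output)
```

View pics/hop.png

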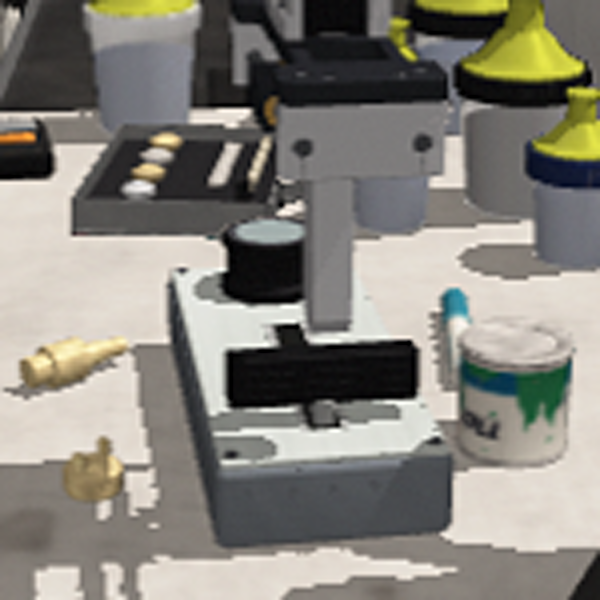

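The bar is unchanged at home (322,347). The fingertip at (328,325) is raised on the near side, with about 13 mm of clearance by the numbers. I lower and approach.

arm_command(
  plan=[
    [-1,0,0,0.02,0],
    [-1,0,0,0.02,0],
    [-1,0,0,0,0],
    [-1,0,-0.004,0,0],
    [-1,0,-0.004,0,0],
    [-1,0,0,0,0],
  ],
)

```text
clock: 9.93
eef_pos: [532.3, -61.7, 71.0]
eef_rot: [3.141, -0.001, 0.1]
wrist_force: [0.6, 0.3, 0.6]
finger_gap: 0.4
finger_force: 0.0
```

arm_command(
  plan=[
    [-1,0,-0.0015,0,0],
    [-1,0,-0.0015,0,0],
  ],
)

```text
clock: 10.18
eef_pos: [531.8, -59.1, 70.5]
eef_rot: [3.142, -0.0, 0.1]
wrist_force: [1.0, -0.0, 0.2]
finger_gap: 0.5
finger_force: 0.0
```

arm_command(
  plan=[
    [-1,0,-0.001,0,0],
    [-1,0,-0.001,0,0],
  ],
)

```text
clock: 10.42
eef_pos: [531.6, -57.1, 70.5]
eef_rot: [3.142, -0.0, 0.1]
wrist_force: [0.4, 0.2, -0.0]
finger_gap: 0.2
finger_force: 0.1
```

arm_command(
  plan=[
    [-1,0,-0.001,0,0],
    [-1,0,-0.001,0,0],
  ],
)

```text
clock: 10.68
eef_pos: [531.4, -55.0, 70.4]
eef_rot: [3.142, -0.0, 0.1]
wrist_force: [-0.1, -0.0, 0.0]
finger_gap: 0.5
finger_force: 0.1
```

arm_command(
  plan=[
    [-1,0,-0.001,0,0],
    [-1,0,-0.001,0,0],
  ],
)

```text
clock: 10.92
eef_pos: [531.2, -53.1, 70.4]
eef_rot: [3.142, 0.0, 0.1]
wrist_force: [-0.7, 1.3, -1.1]
finger_gap: 0.5
finger_force: 0.1
```

arm_command(
  plan=[
    [-1,0,-0.001,0,0],
    [-1,0,-0.001,0,0],
  ],
)

```text
clock: 11.18
eef_pos: [531.0, -51.1, 70.4]
eef_rot: [-3.142, -0.0, 0.1]
wrist_force: [0.8, -0.0, 0.8]
finger_gap: 0.6
finger_force: 0.1
```

arm_command(
  plan=[
    [-1,0,-0.001,0,0],
    [-1,0,-0.001,0,0],
  ],
)

```text
clock: 11.42
eef_pos: [530.8, -49.1, 70.4]
eef_rot: [3.142, 0.0, 0.1]
wrist_force: [0.6, -0.5, -0.4]
finger_gap: 0.4
finger_force: 0.1
```

arm_command(
  plan=[
    [-1,0,-0.001,0,0],
    [-1,0,-0.001,0,0],
  ],
)

```text
clock: 11.68
eef_pos: [530.6, -47.1, 70.5]
eef_rot: [3.142, -0.0, 0.1]
wrist_force: [0.2, 0.1, -0.0]
finger_gap: 0.3
finger_force: 0.1
```

arm_command(
  plan=[
    [-1,0,-0.001,0,0],
    [-1,0,-0.001,0,0],
  ],
)

```text
clock: 11.92
eef_pos: [530.4, -45.1, 70.4]
eef_rot: [-3.142, -0.0, 0.1]
wrist_force: [0.6, 0.3, 0.2]
finger_gap: 0.6
finger_force: 0.1
```

arm_command(
  plan=[
    [-1,0,-0.001,0,0],
    [-1,0,-0.001,0,0],
  ],
)

```text
clock: 12.18
eef_pos: [530.2, -43.1, 70.4]
eef_rot: [-3.142, 0.0, 0.1]
wrist_force: [0.6, -0.6, -0.1]
finger_gap: 0.5
finger_force: 0.1
```

arm_command(
  plan=[
    [-1,0,-0.001,0,0],
    [-1,0,-0.001,0,0],
  ],
)

```text
clock: 12.42
eef_pos: [530.0, -41.1, 70.5]
eef_rot: [-3.142, -0.0, 0.1]
wrist_force: [0.4, 0.1, 0.0]
finger_gap: 0.4
finger_force: 0.1
```

arm_command(
  plan=[
    [-1,0,-0.001,0,0],
    [-1,0,-0.001,0,0],
  ],
)

```text
clock: 12.68
eef_pos: [529.9, -39.6, 70.5]
eef_rot: [3.141, -0.0, 0.1]
wrist_force: [0.3, -7.6, -0.8]
finger_gap: 0.2
finger_force: 3.7
```

arm_command(
  plan=[
    [-1,0,-0.001,0,0],
    [-1,0,-0.001,0,0],
  ],
)

```text
clock: 12.92
eef_pos: [529.7, -37.9, 70.5]
eef_rot: [3.14, -0.0, 0.1]
wrist_force: [-0.1, -6.3, -0.4]
finger_gap: 0.3
finger_force: 3.2
```

arm_command(
  plan=[
    [-1,0,-0.001,0,0],
    [-1,0,-0.001,0,0],
  ],
)

```text
clock: 13.18
eef_pos: [529.5, -35.6, 70.5]
eef_rot: [3.141, -0.0, 0.1]
wrist_force: [0.6, -3.8, 0.4]
finger_gap: 0.5
finger_force: 2.1
```

arm_command(
  plan=[
    [-1,0,-0.001,0,0],
    [-1,0,-0.001,0,0],
  ],
)

```text
clock: 13.42
eef_pos: [529.2, -33.0, 70.5]
eef_rot: [-3.141, -0.0, 0.1]
wrist_force: [-0.5, -0.7, 1.2]
finger_gap: 0.6
finger_force: 0.7
```

arm_command(
  plan=[
    [-1,0,-0.001,0,0],
    [-1,0,-0.001,0,0],
  ],
)

```text
clock: 13.68
eef_pos: [529.0, -30.9, 70.4]
eef_rot: [-3.141, 0.0, 0.1]
wrist_force: [-0.2, -0.3, -0.7]
finger_gap: 0.6
finger_force: 0.0
```

First ridge felt from y −40 to −32, then the force dropped to zero, so that is click 1. Continuing to the second.

arm_command(
  plan=[
    [-1,0,-0.001,0,0],
    [-1,0,-0.001,0,0],
  ],
)

```text
clock: 13.92
eef_pos: [528.8, -29.1, 70.4]
eef_rot: [-3.141, 0.0, 0.1]
wrist_force: [0.4, -0.8, -0.0]
finger_gap: 0.4
finger_force: 0.0
```

arm_command(
  plan=[
    [-1,0,-0.001,0,0],
    [-1,0,-0.001,0,0],
  ],
)

```text
clock: 14.18
eef_pos: [528.6, -27.2, 70.4]
eef_rot: [-3.142, -0.0, 0.1]
wrist_force: [0.5, 0.6, -0.2]
finger_gap: 0.2
finger_force: 0.0
```

arm_command(
  plan=[
    [-1,0,-0.001,0,0],
    [-1,0,-0.001,0,0],
  ],
)

```text
clock: 14.42
eef_pos: [528.4, -25.2, 70.5]
eef_rot: [3.142, -0.0, 0.1]
wrist_force: [1.0, 0.1, -0.2]
finger_gap: 0.5
finger_force: 0.0
```

arm_command(
  plan=[
    [-1,0,-0.001,0,0],
    [-1,0,-0.001,0,0],
  ],
)

```text
clock: 14.68
eef_pos: [528.2, -23.3, 70.5]
eef_rot: [3.141, -0.0, 0.1]
wrist_force: [-0.6, -2.5, 0.0]
finger_gap: 0.5
finger_force: 1.3
```

arm_command(
  plan=[
    [-1,0,-0.001,0,0],
    [-1,0,-0.001,0,0],
  ],
)

```text
clock: 14.92
eef_pos: [528.1, -22.0, 70.5]
eef_rot: [3.14, -0.0, 0.1]
wrist_force: [-0.5, -7.3, -0.1]
finger_gap: 0.6
finger_force: 3.6
```

arm_command(
  plan=[
    [-1,0,-0.001,0,0],
    [-1,0,-0.001,0,0],
  ],
)

```text
clock: 15.18
eef_pos: [527.9, -19.9, 70.5]
eef_rot: [3.141, -0.0, 0.1]
wrist_force: [-0.1, -5.4, 0.4]
finger_gap: 0.6
finger_force: 2.7
```

arm_command(
  plan=[
    [-1,0,-0.001,0,0],
    [-1,0,-0.001,0,0],
  ],
)

```text
clock: 15.42
eef_pos: [527.6, -17.4, 70.5]
eef_rot: [3.141, -0.0, 0.1]
wrist_force: [-1.4, -3.2, 1.5]
finger_gap: 0.7
finger_force: 1.4
```

arm_command(
  plan=[
    [-1,0,-0.001,0,0],
    [-1,0,-0.001,0,0],
  ],
)

```text
clock: 15.68
eef_pos: [527.4, -15.0, 70.4]
eef_rot: [-3.141, 0.0, 0.1]
wrist_force: [-0.2, 0.2, -0.2]
finger_gap: 0.0
finger_force: 0.1
```

Second click released at y ≈ −15.5, 17 mm after the first, as it must be. The third should engage near −6 and release near +1.5.

arm_command(
  plan=[
    [-1,0,-0.001,0,0],
    [-1,0,-0.001,0,0],
    [-1,0,-0.001,0,0],
    [-1,0,-0.001,0,0],
  ],
)

```text
clock: 16.18
eef_pos: [527.0, -11.2, 70.5]
eef_rot: [-3.142, -0.0, 0.1]
wrist_force: [-0.3, -0.2, -0.3]
finger_gap: 0.4
finger_force: 0.0
```

arm_command(
  plan=[
    [-1,0,-0.001,0,0],
    [-1,0,-0.001,0,0],
  ],
)

```text
clock: 16.42
eef_pos: [526.8, -9.3, 70.5]
eef_rot: [-3.142, -0.0, 0.1]
wrist_force: [-0.1, 0.2, -0.6]
finger_gap: 0.3
finger_force: 0.0
```

arm_command(
  plan=[
    [-1,0,-0.001,0,0],
    [-1,0,-0.001,0,0],
  ],
)

```text
clock: 16.68
eef_pos: [526.6, -7.3, 70.5]
eef_rot: [3.142, -0.0, 0.1]
wrist_force: [-0.1, 0.6, 0.4]
finger_gap: 0.3
finger_force: 0.1
```

arm_command(
  plan=[
    [-1,0,-0.001,0,0],
    [-1,0,-0.001,0,0],
  ],
)

```text
clock: 16.92
eef_pos: [526.5, -5.8, 70.5]
eef_rot: [3.141, -0.0, 0.1]
wrist_force: [1.1, -7.7, -0.9]
finger_gap: 0.4
finger_force: 3.7
```

arm_command(
  plan=[
    [-1,0,-0.001,0,0],
    [-1,0,-0.001,0,0],
  ],
)

```text
clock: 17.18
eef_pos: [526.3, -4.0, 70.5]
eef_rot: [3.141, -0.0, 0.1]
wrist_force: [0.3, -5.4, -0.1]
finger_gap: 0.6
finger_force: 3.2
```

arm_command(
  plan=[
    [-1,0,-0.001,0,0],
  ],
)

```text
clock: 17.3
eef_pos: [526.2, -3.0, 70.5]
eef_rot: [3.141, -0.0, 0.1]
wrist_force: [1.0, -5.2, -0.5]
finger_gap: 0.7
finger_force: 2.7
```

arm_command(
  plan=[
    [-1,0,-0.001,0,0],
  ],
)

```text
clock: 17.42
eef_pos: [526.1, -1.8, 70.5]
eef_rot: [3.141, -0.0, 0.1]
wrist_force: [-0.4, -4.7, 0.8]
finger_gap: 0.8
finger_force: 2.1
```

arm_command(
  plan=[
    [-1,0,-0.001,0,0],
  ],
)

```text
clock: 17.55
eef_pos: [525.9, -0.5, 70.5]
eef_rot: [3.141, 0.0, 0.1]
wrist_force: [-0.5, -2.6, 0.6]
finger_gap: 0.5
finger_force: 1.4
```

arm_command(
  plan=[
    [-1,0,-0.001,0,0],
  ],
)

```text
clock: 17.68
eef_pos: [525.9, 0.8, 70.5]
eef_rot: [-3.141, -0.0, 0.1]
wrist_force: [1.3, -0.1, 0.7]
finger_gap: 0.5
finger_force: 0.7
```

arm_command(
  plan=[
    [-1,0,-0.001,0,0],
  ],
)

```text
clock: 17.8
eef_pos: [525.7, 1.9, 70.5]
eef_rot: [-3.141, -0.0, 0.1]
wrist_force: [0.3, -0.2, 0.8]
finger_gap: 0.3
finger_force: 0.1
```

arm_command(
  plan=[
    [-1,0,-0.001,0,0],
    [-1,0,0,0,0],
  ],
)

```text
clock: 18.05
eef_pos: [525.6, 2.8, 70.4]
eef_rot: [-3.141, 0.0, 0.1]
wrist_force: [0.6, -0.4, -0.1]
finger_gap: 0.5
finger_force: 0.0
```

The third click has released and there is no contact. I back off, lift, and swing clear for a check from above.

arm_command(
  plan=[
    [-1,0,0.01,0,0],
    [-1,0,0.01,0,0],
    [-1,0,0,-0.03,0],
    [-1,0,0,-0.04,0],
    [-1,0,0,-0.04,0],
    [-1,0,0,-0.03,0],
    [-1,-0.02,0.04,0,0],
    [-1,-0.02,0.04,0,0],
    [-1,-0.02,0.04,0,0],
    [-1,-0.02,0.04,0,0],
    [-1,-0.02,0.04,0,0],
    [-1,-0.02,0.04,0,0],
    [-1,-0.02,0.04,0,0],
    [-1,-0.02,0.04,0,0],
    [-1,-0.02,0.04,0,0],
    [-1,-0.02,0.04,0,0],
    [-1,-0.02,0.04,0,0],
    [-1,0,0,0,0],
  ],
)

```text
clock: 20.3
eef_pos: [350.6, -479.5, 209.7]
eef_rot: [-3.141, 0.0, 0.096]
wrist_force: [-0.7, -0.0, -0.6]
finger_gap: 0.7
finger_force: 0.0
```

Run:
```python
from h import *
c=shot('top'); im=c['img']
cv2.imwrite('pics/end.png',cv2.resize(im[130:310,120:340],None,fx=3,fy=3,interpolation=cv2.INTER_CUBIC))
v,u=np.mgrid[180:255,160:300]; q=np.c_[u.ravel(),v.ravel()]; W=depth(c,q)
m=np.zeros(im.shape[:2],np.uint8); s=(W[:,2]>74)&(W[:,2]<95); m[q[s,1],q[s,0]]=1
n,l,st,ce=cv2.connectedComponentsWithStats(m)
for i in range(1,n):
    if st[i,4]<60: continue
    p=np.argwhere(l==i)[:,::-1].astype(float); r=cv2.minAreaRect(onplane(c,p,86)[:,:2].astype(np.float32))
    y=(np.array(r[0])-[520,52.6])@[-.1,.995]; print(r,'travel',y+90)
```

```text
((523.112548828125, 31.03583526611328), (94.10832977294922, 18.2637939453125), 5.749671459197998) travel 68.23240120697022
((511.3319396972656, 143.48171997070312), (56.44003677368164, 54.876556396484375), 89.22888946533203) travel 181.29411740112306
```

View pics/end.png

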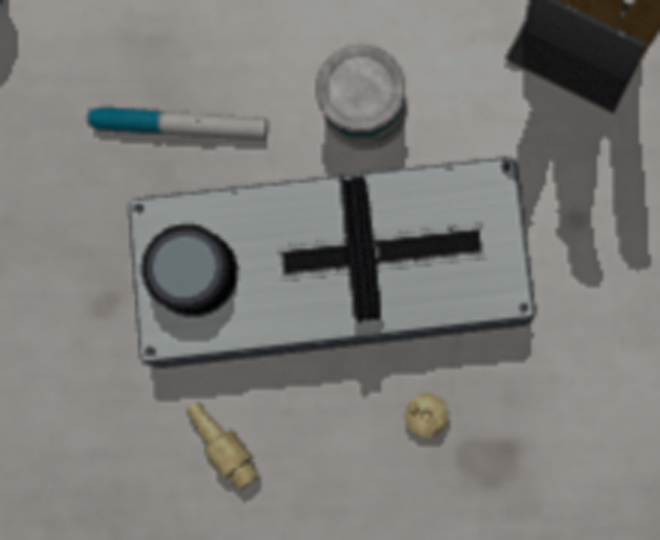

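The bar at (361,250) in the crop measures 68.2 mm of travel, against about 68 mm expected for the third rest (first rest ~34 plus 2 × 17). The tin, pen, coupler and cap are where they stood.

```bash
python3 -c "
from cell import ticket
print(ticket.sign_off())"
```

```text
the job is handed in; nothing more can be done
None
```

I pushed the slide fully home, then forward through three felt clicks, and left it in the third at about 68 mm of travel; nothing around the viewer moved, and the job was handed in with the arm clear at about 20 s (sign-off returned no verdict).

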